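Load a light gift tray evenly with three jars

ROBOT

A 6-joint arm with a two-finger parallel gripper is mounted at the origin on a cart in front of the work surface, level with it; the furniture and walls round the work are solid. World frame = base frame: x ahead of the robot, y to its left, z up, the work surface at z = 0. Lengths are in m, angles in rad, forces in N, time in s.
With the tool pointing down it reaches from about 0.225 to 0.725 m from the base axis. Payload 3.1 kg.
Tool frame: the origin (TCP) lies at the very end of the fingers, on their centre line; the grasp point (between the pads) lies 19 mm behind it (grip_depth is the distance from the TCP to the grasp point, in m); z points along the fingers, y is the line along which they close (so a half turn about z gives the same grasp; the last joint's range is limited). The gripper opens to 85 mm and grips with 20 to 120 N. Pads are 22 mm wide; open, the fingers measure 114 mm over their backs; the gripper's body (76 mm by 85 mm) begins 54 mm behind the grasp point. The pads swing forward as they close: fully open they stand 13 mm farther back than shut.
Start: joints at [-1.238, 0.048, 0.099, 1.622, 0, 1.443], TCP at [0.233, -0.47, 0.231] pointing down, gripper open.
Joint ranges: [-2.91, 2.91], [-0.99, 1.94], [-1.21, 1.42], [-2.12, 2.29], [-1.49, 1.47], [-3.14, 3.14]. Speed limits (rad/s): [2.79, 2.79, 3.14, 3.14, 3.14, 3.14].

INTERFACE

Orientations are given as a rotation vector (axis times angle).
In Python, from bench import * gives the robot as it stands.
- The arm moves only by the shell command python3 -m handwheel 'ROWS'. ROWS is JSON, a list of rows, each a list of 3 entries, a list of its own where there are three numbers: the shift along the tool's x, y, z as a fraction of full scale, then the turn about the tool's z as a fraction of full scale, then the closure, from 0 (fully open) to 1 (shut). A call has 1 to 10 rows; each row shifts and turns the commanded pose from where the row before left it, along the tool's axes as they then stand; what a row does not reach is not made up. Full scale, the value 1, is 15 cm for a shift and 90 degrees for a turn. A row lasts 1/10 s, in which the tool goes at most 50 mm and 8.59 degrees, less where a joint would pass 70% of its speed; a pose out of reach is approached as far as the arm can. A call with a number of a shift or a turn outside -1 to 1 is refused whole. A call with a gripper value outside its range is refused whole. The fingers move at their own pace and stop on an object; the grip force is fixed at half the most. Time passes only in rows, so rows that do not move let the fingers close. It gives the time, the measured TCP pose, the force, the opening and the grip force at its end, in the units of the state.
- state(): the state, without advancing time (a new reading comes with each control period).
- camera(name): name is "scene" or "top" or "wrist"; returns the picture (384x512x3 uint8, blue, green, red); there is no depth.
- camera_info(name): a dict with "intrinsics" (3x3 intrinsics, pixels), "R" (3x3) and "t" (3): a world point X has camera coordinates R X + t; the wrist camera has in their place "T_tool_cam" (4x4, takes a point from camera to tool coordinates, whose origin is the TCP and whose axes are the flange's). Camera axes: x right, y down, z forward; pixel columns grow to the right and rows downward; lengths in m; the calibration is good to about 2 mm. A picture is of the moment at which its call begins: read the wrist's pose just before it. camera_info takes no time and is no camera call.
- sign_off(): hands the job in; it is judged then, once.
The state is a dict: "time": time; "joint_pos": joint angles; "joint_vel": joint speeds; "effort": joint torques, N m; "position": TCP position; "eef_rot": TCP orientation; "wrist_force": force on the tool from outside, world axes, zero at the start; "wrist_torque": the same for the moment, N m; "gripper_width": finger opening in m; "finger_force": force on a finger pad.
Only numpy, scipy, OpenCV 4.12 (cv2) and the standard library are available. Lean on these libraries where they do the work, as an engineer would, in place of code of your own. Each camera call takes 0.05 s, during which the arm holds its last target. There are 200 camera calls.

TASK

Pack the gift set: take the three glass jars that stand apart in the open middle of the worktop (not those in the row along its back edge) and stand them upright in the light cardboard tray, one in each of its three pockets. The tray weighs next to nothing and stands on one narrow foot under its middle, so load it in an order that keeps it level: at no time may it tip or be pushed from its place. Leave the ribbon roll, the stamp and the brush where they are.

Things in the scene. Friction and masses are not known exactly. Their poses are not given: they have to be found in the camera images.
- tray: light loose cardboard tray with a thin gold band, 86 mm wide (x), 250 mm long (y), about 0.1 kg. Origin: centre of its foot's underside, on the worktop; z up. The foot is 76 (x) by 88 mm (y), centred, so both ends hang free: a jar in an end pocket while the middle one is empty tips the tray; once the middle one holds a jar, either end may be loaded.
- pocket_left (a point): centre of the floor of the end pocket at the tray's +y end, 82 mm from the middle one; axes as the tray; same size as the middle pocket
- pocket_middle (a point): centre of the floor of the middle pocket, over the foot, 34 mm above the worktop; axes as the tray. Each pocket is 78 by 78 mm inside and lined with white paper; the 4 mm thick outer walls rise 22 mm above the pocket floor, the two 4 mm dividers between the pockets 13 mm
- pocket_right (a point): centre of the floor of the end pocket at the tray's -y end, 82 mm from the middle one; axes as the tray; same size as the middle pocket
- jar_1_center (a point): the tallest and widest screw-lid glass jar with a broad paper label and a golden lid, round, 63 mm across and 85 mm tall, about 0.23 kg (vary by a tenth, all three nearly alike), standing upright and loose on the worktop. Point: its centre, half-way up (42.5 mm above its underside); z is its upright axis.
- jar_2_center (a point): the shortest screw-lid glass jar with a broad paper label and a golden lid, round, 59 mm across and 75 mm tall, about 0.23 kg (vary by a tenth, all three nearly alike), standing upright and loose on the worktop. Point: its centre, half-way up (37.5 mm above its underside); z is its upright axis.
- jar_3_center (a point): the slimmest screw-lid glass jar with a broad paper label and a golden lid, round, 57 mm across and 80 mm tall, about 0.23 kg (vary by a tenth, all three nearly alike), standing upright and loose on the worktop. Point: its centre, half-way up (40.0 mm above its underside); z is its upright axis.
- roll: small roll of red satin ribbon lying flat, 60 mm across, 16 mm high; a bystander. Origin: centre of its underside
- stamp: wooden hand stamp with a turned knob, 30 x 46 x 60 mm; a bystander. Origin: centre of its underside
- brush: flat pastry brush with a beech handle, 40 x 188 x 11 mm, long axis y; a bystander. Origin: centre of its underside
Things that resemble listed ones, but are neither listed nor needed, are in the scene too. Leave any blue look-alike of the part that bears jar_3_center alone.

How it is judged:
By the outcome, as a careful person would: the job done as asked, in the order asked, and still so for the second after the job is handed in, with the robot touching nothing.
It also fails if it takes over 64 s, if anything falls off the work surface, if the arm or the gripper's body presses on something with over 40 N, if the wrist force passes 120 N, or if a joint passes its speed limit or range.

## Working session

There is one attempt and no reset: what is moved stays moved. The work goes in short steps, Python scripts to look and compute and a shell command to move; the robot and the scene stay as the last step left them, time stands still between calls to the robot, and variables do not carry over. Pictures are saved under pics/ and viewed, at most 13 in all, crops included, and the job is handed in when it is done.

```bash
mkdir -p pics
python3 - <<'E'
from bench import *
import cv2,numpy as np
np.set_printoptions(precision=4,suppress=True)
s=state();print({k:np.round(v,4) for k,v in s.items()})
for n in ("top","scene"):
    cv2.imwrite(f"pics/{n}0.png",camera(n))
    c=camera_info(n);print(n,c)
print(camera_info("wrist"))
E
```

```text
{'time': np.float64(0.0), 'joint_pos': array([-1.2378,  0.0487,  0.0976,  1.622 ,  0.    ,  1.443 ]), 'joint_vel': array([ 0.0002, -0.0005,  0.0023,  0.0008,  0.0004,  0.0016]), 'effort': array([  0.0001, -33.8781,  32.0015,   0.0204,  -0.    ,  -0.    ]), 'position': array([ 0.2332, -0.4697,  0.2301]), 'eef_rot': array([-3.0563, -0.7169,  0.0004]), 'wrist_force': array([-0.6694,  0.0611, -0.06  ]), 'wrist_torque': array([-0.0418, -0.034 ,  0.06  ]), 'finger_force': np.float64(0.0), 'gripper_width': np.float64(0.0853)}
top {'intrinsics': array([[373.3353,   0.    , 259.4817],
       [  0.    , 373.3353, 189.1407],
       [  0.    ,   0.    ,   1.    ]]), 'R': array([[-0.0034, -1.    ,  0.    ],
       [-0.9768,  0.0033, -0.2139],
       [ 0.2139, -0.0008, -0.9769]]), 't': array([-0.0851,  0.6011,  1.1345])}
scene {'intrinsics': array([[420.1283,   0.    , 257.6491],
       [  0.    , 420.1283, 184.0993],
       [  0.    ,   0.    ,   1.    ]]), 'R': array([[-0.5981, -0.8014, -0.0062],
       [-0.5679,  0.4293, -0.7023],
       [ 0.5655, -0.4165, -0.7119]]), 't': array([0.2964, 0.3934, 1.2703])}
{'intrinsics': array([[296.0912,   0.    , 258.5528],
       [  0.    , 296.0912, 189.126 ],
       [  0.    ,   0.    ,   1.    ]]), 'T_tool_cam': array([[-0.0002, -0.9514, -0.3079,  0.078 ],
       [ 1.    ,  0.0002, -0.0013,  0.    ],
       [ 0.0013, -0.3079,  0.9514, -0.1435],
       [ 0.    ,  0.    ,  0.    ,  1.    ]])}
```

View pics/top0.png

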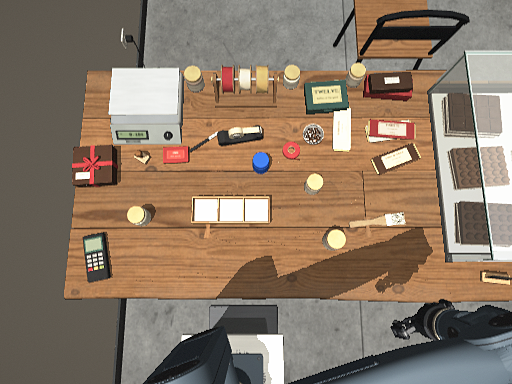

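View pics/scene0.png

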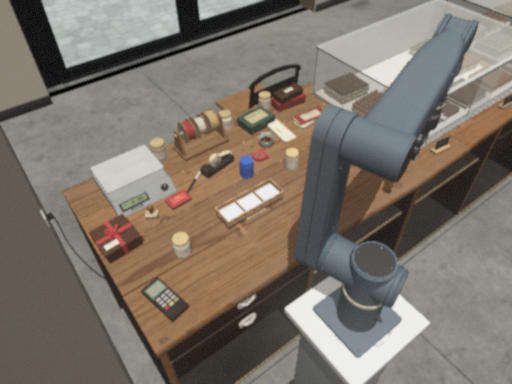

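```bash
cat > h.py <<'E'
from bench import *
import cv2,numpy as np
from scipy.spatial.transform import Rotation as Ro
np.set_printoptions(precision=4,suppress=True)
def cam(n,s=None):
    c=camera_info(n);K=c["intrinsics"]
    if n=="wrist":
        T=np.array(c["T_tool_cam"]);W=Ro.from_rotvec(s["eef_rot"]).as_matrix()
        Rwc=W@T[:3,:3];C=W@T[:3,3]+s["position"]
    else: Rwc=np.array(c["R"]).T;C=-Rwc@np.array(c["t"])
    return K,Rwc,C
def pix2w(K,Rwc,C,u,v,z):
    d=Rwc@np.linalg.inv(K)@np.array([u,v,1.]);return C+d*(z-C[2])/d[2]
def blobs(m,amin=30):
    n,l,st,ce=cv2.connectedComponentsWithStats(m.astype(np.uint8));return [(ce[i],st[i],l==i) for i in range(1,n) if st[i][4]>=amin]
E
python3 - <<'E'
from h import *
im=cv2.imread("pics/top0.png");K,R,C=cam("top");print(C)
hsv=cv2.cvtColor(im,cv2.COLOR_BGR2HSV)
for u,v in((138,215),(314,183),(336,239),(231,209)): print(hsv[v-2,u],end=' ')
print()
g=(hsv[...,0]>18)&(hsv[...,0]<32)&(hsv[...,1]>50)&(hsv[...,2]>150)
for c,s,m in blobs(g):
    if s[1]>150: print("gold",c,s,pix2w(K,R,C,*c,.08))
w=(hsv[...,1]<40)&(hsv[...,2]>200)
for c,s,m in blobs(w,200):
    if 150<s[1]<260: 
        r=cv2.minAreaRect(np.argwhere(m)[:,::-1].astype(np.float32));print("white",c,s,r,pix2w(K,R,C,*c,.034))
cr=im[130:260,70:430];cv2.imwrite("pics/crop1.png",cv2.resize(cr,None,fx=2.2,fy=2.2,interpolation=cv2.INTER_CUBIC))
E
```

```text
[ 0.3442 -0.0862  1.2368]
[ 26  74 254] [ 27  72 254] [ 27  72 254] [  0   0 254] 
gold [142.1795 158.7179] [134 156  15   7  39] [0.6994 0.2914 0.08  ]
gold [314.6029 181.2402] [307 173  16  17 204] [ 0.6227 -0.2629  0.08  ]
gold [135.1228 214.2281] [127 206  17  18 228] [0.5186 0.3019 0.08  ]
gold [336.0563 238.757 ] [327 229  19  20 284] [ 0.4402 -0.3226  0.08  ]
gold [494.4    280.0824] [483 273  27  12  85] [ 0.3148 -0.7936  0.08  ]
white [205.6364 209.7087] [194 199  24  22 484] ((205.5, 209.5), (21.0, 23.0), 90.0) [0.5396 0.0885 0.034 ]
white [230.9532 209.8208] [220 199  23  22 491] ((231.0, 209.5), (21.0, 22.0), 90.0) [0.539 0.006 0.034]
white [255.9468 209.865 ] [245 199  23  22 489] ((256.0, 209.5), (21.0, 22.0), 90.0) [ 0.5385 -0.0754  0.034 ]
```

View pics/crop1.png

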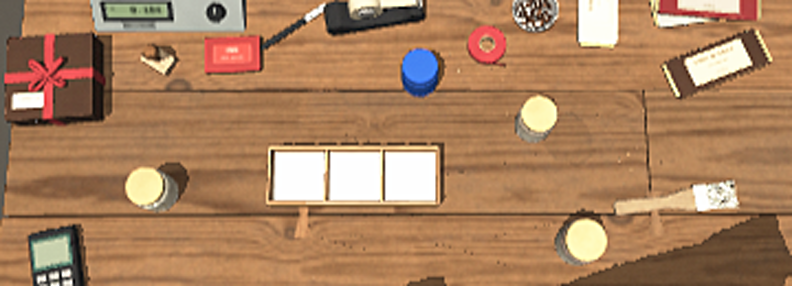

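The top view shows free jars with lid centres at (135,214), (315,181) and (336,239) px. The tray pockets are at (206,210), (231,210) and (256,210), and their 82 mm spacing matches the task. The blue look-alike is at (261,162). Lid sizes suggest the jar at (336,239) is the largest. Next I turn the tool so the fingers close along world x.

```bash
python3 -m handwheel '[[[0,0,0],-0.0883,0],[[0,0,0],-0.0883,0],[[0,0,0],-0.0883,0],[[0,0,0],-0.0883,0],[[0,0,0],-0.0883,0],[[0,0,0],-0.0883,0],[[0,0,0],-0.0883,0],[[0,0,0],-0.0883,0],[[0,0,0],0,0]]'
cat > where.py <<'E'
from h import *
import sys
s=state();M=Ro.from_rotvec(s["eef_rot"]).as_matrix()
print("t",s["time"],"p",s["position"],"x",M[:,0],"y",M[:,1],"F",s["wrist_force"],"w",round(float(s["gripper_width"]),4),"ff",round(float(s["finger_force"]),1))
if len(sys.argv)>3:
    print("units",M.T@(np.array([float(a) for a in sys.argv[1:4]])-s["position"])/.15)
E
python3 where.py 0.44 -0.3226 0.2
python3 - <<'E'
from h import *
im=cv2.imread("pics/top0.png");K,R,C=cam("top")
hsv=cv2.cvtColor(im,cv2.COLOR_BGR2HSV).astype(int)
# tray outline along columns / rows
print([tuple(hsv[v,231]) for v in range(193,226)])
print([tuple(im[210,u]) for u in list(range(188,198))+list(range(264,275))])
E
```

```text
time: 1.0
position: [0.2333, -0.4699, 0.2306]
eef_rot: [-2.221, -2.22, -0.001]
wrist_force: [0.4, 0.4, 0.0]
gripper_width: 0.0852
finger_force: 0.0
t 1.0 p [ 0.2333 -0.4699  0.2306] x [0.0006 1.     0.0013] y [ 1.     -0.0006 -0.0004] F [0.3994 0.4215 0.0178] w 0.0852 ff 0.0
units [0.9828 1.3774 0.2049]
[(np.int64(14), np.int64(123), np.int64(147)), (np.int64(14), np.int64(131), np.int64(154)), (np.int64(12), np.int64(131), np.int64(64)), (np.int64(16), np.int64(115), np.int64(218)), (np.int64(22), np.int64(96), np.int64(255)), (np.int64(14), np.int64(149), np.int64(147)), (np.int64(18), np.int64(42), np.int64(251)), (np.int64(0), np.int64(0), np.int64(255)), (np.int64(0), np.int64(0), np.int64(255)), (np.int64(120), np.int64(1), np.int64(255)), (np.int64(0), np.int64(0), np.int64(254)), (np.int64(0), np.int64(0), np.int64(254)), (np.int64(0), np.int64(0), np.int64(254)), (np.int64(0), np.int64(0), np.int64(254)), (np.int64(0), np.int64(0), np.int64(254)), (np.int64(0), np.int64(0), np.int64(254)), (np.int64(0), np.int64(0), np.int64(254)), (np.int64(0), np.int64(0), np.int64(254)), 
[... 931 characters left out ...]
3)), (np.uint8(138), np.uint8(164), np.uint8(184)), (np.uint8(255), np.uint8(255), np.uint8(255)), (np.uint8(255), np.uint8(255), np.uint8(255)), (np.uint8(255), np.uint8(254), np.uint8(254)), (np.uint8(254), np.uint8(254), np.uint8(254)), (np.uint8(255), np.uint8(255), np.uint8(254)), (np.uint8(255), np.uint8(255), np.uint8(255)), (np.uint8(255), np.uint8(255), np.uint8(255)), (np.uint8(62), np.uint8(106), np.uint8(153)), (np.uint8(121), np.uint8(174), np.uint8(234)), (np.uint8(39), np.uint8(57), np.uint8(80)), (np.uint8(44), np.uint8(63), np.uint8(84)), (np.uint8(101), np.uint8(150), np.uint8(205)), (np.uint8(97), np.uint8(144), np.uint8(195)), (np.uint8(94), np.uint8(140), np.uint8(190))]
```

```bash
python3 -m handwheel '[[[0.123,0.172,0.0256],0,0],[[0.123,0.172,0.0256],0,0],[[0.123,0.172,0.0256],0,0],[[0.123,0.172,0.0256],0,0],[[0.123,0.172,0.0256],0,0],[[0.123,0.172,0.0256],0,0],[[0.123,0.172,0.0256],0,0],[[0.123,0.172,0.0256],0,0],[[0,0,0],0,0],[[0,0,0],0,0]]' >/dev/null
cat > look.py <<'E'
from h import *
import sys
zs=[float(a) for a in sys.argv[2:]]
s=state();im=camera("wrist");cv2.imwrite(f"pics/{sys.argv[1]}.png",im);K,R,C=cam("wrist",s)
hsv=cv2.cvtColor(im,cv2.COLOR_BGR2HSV)
g=(hsv[...,0]>18)&(hsv[...,0]<34)&(hsv[...,1]>50)&(hsv[...,2]>140)
g=cv2.morphologyEx(g.astype(np.uint8),cv2.MORPH_OPEN,np.ones((5,5)))
for c,st,m in blobs(g,400):
    P=np.argwhere(m)[:,::-1]
    for z in zs:
        W=np.array([pix2w(K,R,C,*p,z)[:2] for p in P]).astype(np.float32);(x,y),r=cv2.minEnclosingCircle(W)
        print("gold",c,st,"z",z,"centre",x,y,"mean",W.mean(0),"r",r)
w=((hsv[...,1]<40)&(hsv[...,2]>190)).astype(np.uint8)
for c,st,m in blobs(w,3000):
    W=np.array([pix2w(K,R,C,*p,.034)[:2] for p in np.argwhere(m)[:,::-1]]).astype(np.float32);print("white",c,st,cv2.minAreaRect(W))
E
python3 look.py w1 .085; python3 where.py
```

```text
gold [465.5136 117.2244] [ 431   87   70   62 3409] z 0.085 centre 0.6143389344215393 -0.2633402347564697 mean [ 0.6147 -0.263 ] r 0.02953285537660122
gold [258.3906 183.5491] [ 228  154   62   60 3003] z 0.085 centre 0.4385122060775757 -0.3225352168083191 mean [ 0.4386 -0.3218] r 0.029067257419228554
t 2.05 p [ 0.4396 -0.3227  0.2003] x [0.0016 1.     0.0001] y [ 1.     -0.0016 -0.001 ] F [-0.5642 -0.2779 -0.0878] w 0.0855 ff 0.0
```

View pics/w1.png

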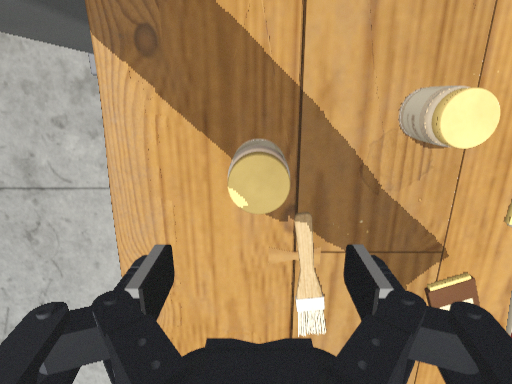

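The wrist view shows the near lid at (258,184), which puts the jar at (0.4385, -0.3225). The brush handle at (303,220) is clear of the fingers. I go down and grip.

```bash
python3 -m handwheel '[[[0,-0.006,0.17],0,0],[[0,0,0.17],0,0],[[0,0,0.17],0,0],[[0,0,0.17],0,0],[[0,0,0.17],0,0],[[0,0,0.15],0,0],[[0,0,0.09],0,0],[[0,0,0.045],0,0],[[0,0,0],0,0]]' >/dev/null; python3 where.py; python3 -m handwheel '[[[0,0,0],0,1],[[0,0,0],0,1],[[0,0,0],0,1],[[0,0,0],0,1],[[0,0,0],0,1],[[0,0,0],0,1],[[0,0,0],0,1],[[0,0,0],0,1]]' ; python3 where.py
```

```text
t 2.95 p [ 0.4382 -0.3228  0.0298] x [0.0017 1.     0.0009] y [ 1.     -0.0017 -0.0011] F [ 0.8336 -0.0633 -0.1407] w 0.0852 ff 0.0
time: 3.75
position: [0.4403, -0.3241, 0.0325]
eef_rot: [2.219, 2.218, -0.0]
wrist_force: [0.1, -0.6, 5.8]
gripper_width: 0.06
finger_force: 65.6
t 3.75 p [ 0.4403 -0.3241  0.0325] x [ 0.0004  1.     -0.0032] y [ 1.     -0.0004  0.0028] F [ 0.0827 -0.5641  5.8082] w 0.06 ff 65.6
```

```bash
python3 -m handwheel '[[[0,0,-0.06],0,1],[[0,0,-0.15],0,1],[[0,0,-0.2],0,1],[[0,0,-0.2],0,1],[[0,0,-0.2],0,1],[[0,0,-0.15],0,1],[[0,0,-0.1],0,1],[[0,0,0],0,1]]' >/dev/null; python3 where.py;  python3 -m handwheel '[[[0.06,0.035,0],0,1],[[0.12,0.07,0],0,1],[[0.14,0.085,0],0,1],[[0.14,0.085,0],0,1],[[0.14,0.085,0],0,1],[[0.14,0.085,0],0,1],[[0.14,0.085,0],0,1],[[0.12,0.07,0],0,1],[[0.06,0.035,0],0,1],[[0,0,0],0,1]]' ; python3 where.py; python3 look.py w2 .08
```

```text
t 4.55 p [ 0.4399 -0.3234  0.1916] x [ 0.0003  1.     -0.0025] y [ 1.     -0.0003  0.0028] F [-0.6211 -0.3791 -1.5134] w 0.0597 ff 65.4
time: 5.55
position: [0.5339, -0.1619, 0.1874]
eef_rot: [-2.217, -2.221, 0.002]
wrist_force: [-0.0, -0.4, -2.2]
gripper_width: 0.0597
finger_force: 65.4
t 5.55 p [ 0.5339 -0.1619  0.1874] x [-0.0021  1.      0.0016] y [ 1.      0.0021 -0.0031] F [-0.0178 -0.3706 -2.2202] w 0.0597 ff 65.4
gold [244.7121 268.4687] [ 190  244  124   53 3143] z 0.08 centre 0.5247570872306824 -0.2540988326072693 mean [ 0.519  -0.2455] r 0.06280215829610825
white [263.2618  83.7122] [ 226   43   76   83 5970] ((0.5364935398101807, -0.07593443989753723), (0.07334332168102264, 0.0692165419459343), 89.95113372802734)
```

View pics/w2.png

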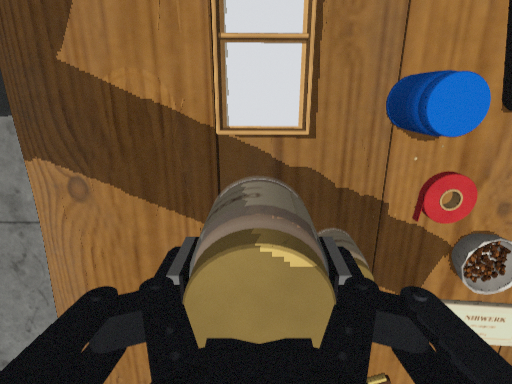

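```bash
python3 -m handwheel '[[[0.06,0.02,0],0,1],[[0.13,0,0],0,1],[[0.16,0,0],0,1],[[0.18,0,0],0,1],[[0.18,0,0],0,1],[[0.18,0,0],0,1],[[0.14,0,0],0,1],[[0.07,0,0],0,1],[[0.02,0,0],0,1],[[0,0,0],0,1]]' >/dev/null; python3 where.py .537 .006 .0725
```

```text
t 6.6 p [0.5374 0.0038 0.1893] x [ 0.0007  1.     -0.0006] y [ 1.     -0.0007  0.    ] F [ 0.1997 -0.6516 -2.8379] w 0.0598 ff 65.4
units [ 0.0154 -0.0026  0.7789]
```

```bash
python3 -m handwheel '[[[0.015,0,0.1],0,1],[[0,0,0.15],0,1],[[0,0,0.15],0,1],[[0,0,0.15],0,1],[[0,0,0.12],0,1],[[0,0,0.07],0,1],[[0,0,0.04],0,1],[[0,0,0],0,1],[[0,0,0],0,1]]' >/dev/null; python3 where.py .537 .006 .0665; python3 look.py w3 .1
python3 - <<'E'
from h import *
a=camera("top");b=camera("scene");cv2.imwrite("pics/m3.png",np.hstack([cv2.resize(a[150:280,140:330],(480,328)),cv2.resize(b[140:270,190:320],(300,328))]))
E
```

```text
t 7.5 p [0.538  0.0062 0.0731] x [ 0.0007  1.     -0.0002] y [ 1.     -0.0007  0.0014] F [-0.116  -0.6048 -1.5902] w 0.0595 ff 65.4
units [-0.0014 -0.0066  0.0439]
gold [244.6135 268.4446] [ 190  244  121   54 4049] z 0.1 centre 0.5327788591384888 0.005280595272779465 mean [0.5306 0.0093] r 0.028656087815761566
white [259.1652  83.3071] [  195    19   128   133 15684] ((0.5369503498077393, 0.08717400580644608), (0.07281336933374405, 0.06989457458257675), 89.92411804199219)
```

View pics/m3.png

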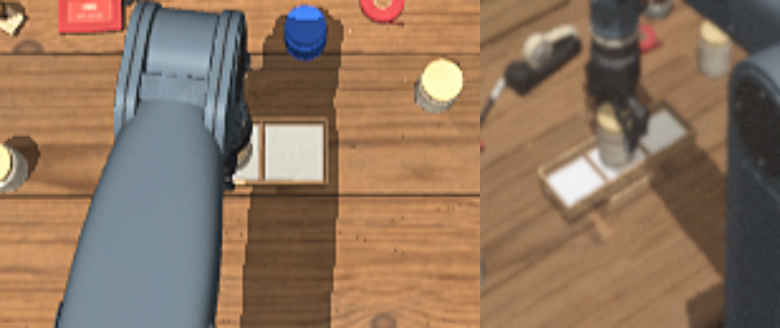

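```bash
python3 -m handwheel '[[[0,0,0.01],0,1],[[0,0,0.01],0,1],[[0,0,0.01],0,1],[[0,0,0],0,1],[[0,0,0],0,1]]' >/dev/null; python3 where.py; python3 -m handwheel '[[[0,0,0.01],0,1],[[0,0,0],0,1],[[0,0,0],0,1]]' >/dev/null; python3 where.py
```

```text
t 8.15 p [0.5372 0.0065 0.0676] x [0.0004 1.     0.    ] y [ 1.     -0.0004 -0.0004] F [-0.1422  0.0414 -2.2912] w 0.06 ff 65.4
t 8.45 p [0.5376 0.0065 0.0666] x [0.0004 1.     0.    ] y [ 1.     -0.0004  0.0005] F [-0.2261 -0.5251 -1.6187] w 0.0598 ff 65.4
```

```bash
python3 -m handwheel '[[[0,0,0.007],0,1],[[0,0,0],0,1],[[0,0,0],0,1]]' >/dev/null; python3 where.py; python3 -m handwheel '[[[0,0,0.007],0,1],[[0,0,0],0,1],[[0,0,0],0,1]]' >/dev/null; python3 where.py
```

```text
t 8.75 p [0.5376 0.0065 0.0665] x [ 0.0003  1.     -0.0001] y [ 1.     -0.0003  0.001 ] F [-3.0764  1.5027  5.5567] w 0.0595 ff 66.0
t 9.05 p [0.5376 0.0065 0.0665] x [ 0.0003  1.     -0.0002] y [ 1.     -0.0003  0.0012] F [-4.7973  0.3653  9.6572] w 0.0599 ff 66.5
```

```bash
python3 -m handwheel '[[[0,0,-0.005],0,0.2],[[0,0,0],0,0.1],[[0,0,0],0,0],[[0,0,0],0,0],[[0,0,0],0,0]]' >/dev/null; python3 where.py; python3 -m handwheel '[[[0,0,-0.06],0,0],[[0,0,-0.12],0,0],[[0,0,-0.15],0,0],[[0,0,-0.18],0,0],[[0,0,-0.18],0,0],[[0,0,-0.12],0,0],[[0,0,-0.06],0,0],[[0,0,0],0,0],[[0,0,0],0,0]]' >/dev/null; python3 where.py .62 -.263 .20; python3 look.py w4 .109 .114
```

```text
t 9.55 p [0.5372 0.0065 0.0646] x [0.0005 1.     0.    ] y [ 1.     -0.0005 -0.0005] F [-0.618   0.5788  0.2847] w 0.0854 ff 0.0
t 10.45 p [0.5371 0.0065 0.1948] x [0.0004 1.     0.0002] y [ 1.     -0.0004 -0.0009] F [ 0.5492 -0.4726 -0.3506] w 0.0853 ff 0.0
units [-1.7967  0.5532 -0.0353]
gold [259.2089 195.6425] [ 223  161   73   70 4022] z 0.109 centre 0.5364694595336914 0.004695473704487085 mean [0.5366 0.0052] r 0.030764786526560783
gold [259.2089 195.6425] [ 223  161   73   70 4022] z 0.114 centre 0.5364668965339661 0.00644729332998395 mean [0.5366 0.0069] r 0.030096232891082764
white [260.0607  88.8702] [ 223   50   74   80 5638] ((0.5370415449142456, 0.08748709410429001), (0.07307398319244385, 0.0696781799197197), 89.95613098144531)
```

View pics/w4.png

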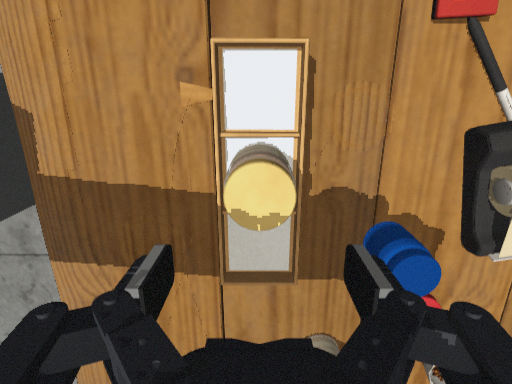

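The jar stands upright in the middle pocket at about (260,190) px and the tray is unmoved and level. Next is the far-right jar.

```bash
python3 -m handwheel '[[[-0.1,0.03,0],0,0],[[-0.19,0.06,0],0,0],[[-0.2,0.06,-0.005],0,0],[[-0.2,0.06,-0.01],0,0],[[-0.2,0.06,-0.01],0,0],[[-0.2,0.06,-0.01],0,0],[[-0.2,0.06,0],0,0],[[-0.2,0.06,0],0,0],[[-0.19,0.06,0],0,0],[[-0.11,0.04,0],0,0]]' >/dev/null;python3 -m handwheel '[[[0,0,0],0,0],[[0,0,0],0,0]]' >/dev/null; python3 look.py w5 .075 .08 .085;python3 where.py
```

```text
gold [262.6039 183.5939] [ 235  157   56   54 2411] z 0.075 centre 0.6217971444129944 -0.2653234899044037 mean [ 0.6215 -0.2649] r 0.02723449096083641
gold [262.6039 183.5939] [ 235  157   56   54 2411] z 0.08 centre 0.6217363476753235 -0.2638096213340759 mean [ 0.6215 -0.2634] r 0.02672800049185753
gold [262.6039 183.5939] [ 235  157   56   54 2411] z 0.085 centre 0.621675431728363 -0.262295663356781 mean [ 0.6214 -0.2619] r 0.026221493259072304
t 11.75 p [ 0.6191 -0.2618  0.1998] x [0.0005 1.     0.0012] y [ 1.     -0.0005 -0.0016] F [ 0.7861 -0.7793  0.7407] w 0.0852 ff 0.0
```

```bash
python3 -m handwheel '[[[-0.012,0.017,0.17],0,0],[[0,0,0.17],0,0],[[0,0,0.17],0,0],[[0,0,0.17],0,0],[[0,0,0.17],0,0],[[0,0,0.15],0,0],[[0,0,0.09],0,0],[[0,0,0.04],0,0],[[0,0,0],0,0]]' >/dev/null; python3 where.py; python3 -m handwheel '[[[0,0,0],0,1],[[0,0,0],0,1],[[0,0,0],0,1],[[0,0,0],0,1],[[0,0,0],0,1],[[0,0,0],0,1],[[0,0,0],0,1],[[0,0,0],0,1]]' >/dev/null; python3 where.py; python3 -m handwheel '[[[0,0,-0.06],0,1],[[0,0,-0.15],0,1],[[0,0,-0.2],0,1],[[0,0,-0.2],0,1],[[0,0,-0.2],0,1],[[0,0,-0.15],0,1],[[0,0,-0.1],0,1],[[0,0,0],0,1]]' >/dev/null; python3 where.py .537 -.0757 .195
```

```text
t 12.65 p [ 0.6219 -0.2631  0.0308] x [-0.0003  1.      0.0007] y [ 1.      0.0003 -0.0011] F [-0.0793 -0.1548  0.0537] w 0.0854 ff 0.0
t 13.45 p [ 0.6236 -0.2647  0.0337] x [ 0.0006  1.     -0.002 ] y [ 1.     -0.0006  0.0033] F [-1.5732 -0.0167  6.8464] w 0.0514 ff 64.3
t 14.25 p [ 0.6234 -0.2644  0.1931] x [ 0.0004  1.     -0.0021] y [ 1.     -0.0004  0.0041] F [ 0.5041  0.294  -0.8316] w 0.0514 ff 63.5
units [ 1.2577 -0.5768 -0.0173]
```

```bash
python3 -m handwheel '[[[0.06,-0.03,0],0,1],[[0.13,-0.06,0],0,1],[[0.17,-0.08,0],0,1],[[0.18,-0.08,0],0,1],[[0.18,-0.08,0],0,1],[[0.18,-0.08,0],0,1],[[0.17,-0.08,0],0,1],[[0.12,-0.06,0],0,1],[[0.068,-0.027,0],0,1],[[0,0,0],0,1]]' >/dev/null; python3 where.py .537 -.0757 .076; python3 look.py w6 .119
```

```text
t 15.25 p [ 0.5349 -0.0739  0.1891] x [-0.0013  1.      0.0007] y [ 1.      0.0013 -0.002 ] F [ 0.4562  0.0485 -2.2298] w 0.0515 ff 63.4
units [-0.0126  0.0155  0.7539]
gold [262.9448  87.2266] [ 221   43   84   89 5874] z 0.119 centre 0.5368082523345947 0.007548803463578224 mean [0.5367 0.0085] r 0.029030365869402885
gold [260.0388 292.5829] [  198   237   129   106 10639] z 0.119 centre 0.5364060401916504 -0.16233041882514954 mean [ 0.5352 -0.1579] r 0.06009575352072716
white [263.1246  19.7524] [ 224    0   79   41 3138] ((0.5372819900512695, 0.06716101616621017), (0.06900756806135178, 0.03178756311535835), 0.029258381575345993)
```

View pics/w6.png

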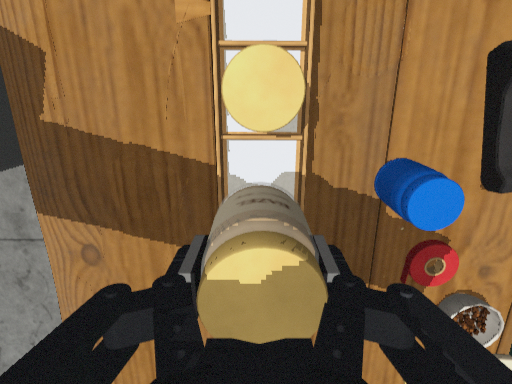

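```bash
python3 -m handwheel '[[[-0.011,0.012,0.1],0,1],[[0,0,0.14],0,1],[[0,0,0.14],0,1],[[0,0,0.14],0,1],[[0,0,0.12],0,1],[[0,0,0.07],0,1],[[0,0,0.03],0,1],[[0,0,0],0,1],[[0,0,0],0,1]]' >/dev/null; python3 where.py .537 -.0757 .0677; python3 -m handwheel '[[[0,0,0.01],0,1],[[0,0,0.01],0,1],[[0,0,0.01],0,1],[[0,0,0],0,1],[[0,0,0],0,1]]' >/dev/null; python3 where.py
```

```text
t 16.2 p [ 0.5384 -0.0772  0.0801] x [ 0.0007  1.     -0.0005] y [ 1.     -0.0007  0.0016] F [ 1.4329 -0.3219 -1.6752] w 0.0516 ff 63.4
units [ 0.01   -0.0095  0.0824]
t 16.7 p [ 0.5376 -0.0767  0.0747] x [ 0.0003  1.     -0.    ] y [ 1.     -0.0003 -0.0001] F [ 0.1127  0.4959 -2.6069] w 0.0512 ff 63.4
```

```bash
python3 -m handwheel '[[[0,0,0.012],0,1],[[0,0,0.012],0,1],[[0,0,0.01],0,1],[[0,0,0],0,1],[[0,0,0],0,1]]' >/dev/null; for i in 1 2 3 4 5; do python3 where.py; done
```

```text
t 17.2 p [ 0.5375 -0.0767  0.0695] x [0.0004 1.     0.0001] y [ 1.     -0.0004 -0.0002] F [ 0.4219 -0.8259 -2.6334] w 0.0515 ff 63.4
t 17.2 p [ 0.5375 -0.0767  0.0695] x [0.0004 1.     0.0001] y [ 1.     -0.0004 -0.0002] F [ 0.4219 -0.8259 -2.6334] w 0.0515 ff 63.4
t 17.2 p [ 0.5375 -0.0767  0.0695] x [0.0004 1.     0.0001] y [ 1.     -0.0004 -0.0002] F [ 0.4219 -0.8259 -2.6334] w 0.0515 ff 63.4
t 17.2 p [ 0.5375 -0.0767  0.0695] x [0.0004 1.     0.0001] y [ 1.     -0.0004 -0.0002] F [ 0.4219 -0.8259 -2.6334] w 0.0515 ff 63.4
t 17.2 p [ 0.5375 -0.0767  0.0695] x [0.0004 1.     0.0001] y [ 1.     -0.0004 -0.0002] F [ 0.4219 -0.8259 -2.6334] w 0.0515 ff 63.4
```

```bash
python3 -m handwheel '[[[0,0,0.004],0,1],[[0,0,0],0,1],[[0,0,0],0,1]]' | grep -E "pos|wrist"; python3 -m handwheel '[[[0,0,0],0,1]]' | grep -E "wrist"; python3 -m handwheel '[[[0,0,0.003],0,1],[[0,0,0],0,1]]' | grep -E "pos|wrist"; python3 -m handwheel '[[[0,0,0],0,1]]' | grep -E "wrist"
```

```text
position: [0.5377, -0.0768, 0.0691]
wrist_force: [-0.5, 0.6, -2.8]
wrist_force: [0.6, -0.7, -2.3]
position: [0.5376, -0.0768, 0.0685]
wrist_force: [-0.1, -0.1, -3.1]
wrist_force: [0.3, -0.6, -3.3]
```

```bash
python3 -m handwheel '[[[0,0,0.003],0,1],[[0,0,0],0,1]]' | grep -E "pos|wrist"; python3 -m handwheel '[[[0,0,0],0,1]]' | grep -E "wrist"; python3 -m handwheel '[[[0,0,0.002],0,1],[[0,0,0],0,1]]' | grep -E "pos|wrist"; python3 -m handwheel '[[[0,0,0],0,1]]' | grep -E "wrist"
```

```text
position: [0.5376, -0.0767, 0.0681]
wrist_force: [0.8, 0.1, -1.6]
wrist_force: [0.3, -0.6, -3.0]
position: [0.5376, -0.0767, 0.0678]
wrist_force: [0.8, -0.2, -2.1]
wrist_force: [-0.3, 0.8, -2.1]
```

```bash
python3 -m handwheel '[[[0,0,0],0,0.3],[[0,0,0],0,0.15],[[0,0,0],0,0],[[0,0,0],0,0],[[0,0,0],0,0]]' >/dev/null; python3 where.py; python3 -m handwheel '[[[0,0,-0.06],0,0],[[0,0,-0.12],0,0],[[0,0,-0.15],0,0],[[0,0,-0.18],0,0],[[0,0,-0.18],0,0],[[0,0,-0.12],0,0],[[0,0,-0.06],0,0],[[0,0,0],0,0],[[0,0,0],0,0]]' >/dev/null; python3 where.py .5186 .3019 .20; python3 look.py w7 .114 .119
```

```text
t 19.0 p [ 0.5378 -0.0768  0.0681] x [ 0.0004  1.     -0.0001] y [ 1.     -0.0004  0.0004] F [0.3187 0.5128 0.4769] w 0.0856 ff 0.0
t 19.9 p [ 0.5374 -0.0767  0.1977] x [0.0004 1.     0.0003] y [ 1.     -0.0004 -0.0009] F [-1.0425 -1.0128 -0.6813] w 0.0854 ff 0.0
units [ 2.524  -0.1262 -0.0146]
gold [259.0332  83.2728] [ 219   41   81   86 5487] z 0.114 centre 0.5365827679634094 0.007617293857038021 mean [0.5367 0.0087] r 0.029619703069329262
gold [259.0332  83.2728] [ 219   41   81   86 5487] z 0.119 centre 0.5365835428237915 0.007489018142223358 mean [0.5367 0.0085] r 0.028970150277018547
gold [258.7736 193.3828] [ 228  163   63   62 3096] z 0.114 centre 0.5359113216400146 -0.07542353868484497 mean [ 0.5365 -0.0753] r 0.027219312265515327
gold [258.7736 193.3828] [ 228  163   63   62 3096] z 0.119 centre 0.5359267592430115 -0.07372433692216873 mean [ 0.5365 -0.0736] r 0.026622535660862923
```

View pics/w7.png

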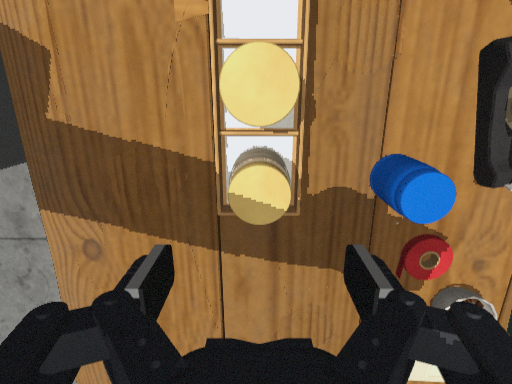

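Both jars stand upright in the middle and right pockets, at (259,83) and (259,193) px. The last one is the left jar.

```bash
python3 -m handwheel '[[[0.1,-0.0126,0],0,0],[[0.2,-0.0126,0],0,0],[[0.25,-0.0126,0],0,0],[[0.25,-0.0126,0],0,0],[[0.25,-0.0126,0],0,0],[[0.25,-0.0126,0],0,0],[[0.25,-0.0126,0],0,0],[[0.25,-0.0126,0],0,0],[[0.25,-0.0126,0],0,0],[[0.25,-0.0126,0],0,0]]' >/dev/null;python3 -m handwheel '[[[0.15,0,0],0,0],[[0.074,0,0],0,0],[[0,0,0],0,0],[[0,0,0],0,0]]' >/dev/null; python3 look.py w8 .075 .08;python3 where.py
```

```text
gold [444.9132 152.1302] [424 132  45  45 645] z 0.075 centre 0.6876108050346375 0.3266852796077728 mean [0.6864 0.3289] r 0.020933032035827637
gold [444.9132 152.1302] [424 132  45  45 645] z 0.08 centre 0.6844197511672974 0.3276859521865845 mean [0.6832 0.3298] r 0.020541734993457794
gold [259.4015 178.3537] [ 231  150   58   57 2615] z 0.075 centre 0.5181764364242554 0.30362316966056824 mean [0.5181 0.3041] r 0.027947770431637764
gold [259.4015 178.3537] [ 231  150   58   57 2615] z 0.08 centre 0.5181678533554077 0.3050570487976074 mean [0.5181 0.3055] r 0.02742471918463707
white [491.8134 199.8897] [ 463   67   49  204 3772] ((0.7629632949829102, 0.2845260202884674), (0.05444277450442314, 0.23276056349277496), 14.662222862243652)
t 21.4 p [0.5187 0.3008 0.198 ] x [ 0.0014  1.     -0.0009] y [ 1.     -0.0014 -0.0007] F [ 0.0699 -0.4616 -0.4795] w 0.0853 ff 0.0
```

```bash
python3 -m handwheel '[[[0.019,-0.003,0.17],0,0],[[0,0,0.17],0,0],[[0,0,0.17],0,0],[[0,0,0.17],0,0],[[0,0,0.17],0,0],[[0,0,0.15],0,0],[[0,0,0.09],0,0],[[0,0,0.043],0,0],[[0,0,0],0,0]]' >/dev/null; python3 where.py; python3 -m handwheel '[[[0,0,0],0,1],[[0,0,0],0,1],[[0,0,0],0,1],[[0,0,0],0,1],[[0,0,0],0,1],[[0,0,0],0,1],[[0,0,0],0,1],[[0,0,0],0,1]]' >/dev/null; python3 where.py; python3 -m handwheel '[[[0,0,-0.06],0,1],[[0,0,-0.15],0,1],[[0,0,-0.2],0,1],[[0,0,-0.2],0,1],[[0,0,-0.2],0,1],[[0,0,-0.15],0,1],[[0,0,-0.1],0,1],[[0,0,0],0,1]]' >/dev/null; python3 where.py .537 .0882 .19
```

```text
t 22.3 p [0.5181 0.3039 0.0279] x [ 0.0014  1.     -0.0006] y [ 1.     -0.0014 -0.0012] F [ 0.0789  0.302  -0.0166] w 0.0853 ff 0.0
t 23.1 p [0.5201 0.3055 0.0307] x [0.0002 1.     0.0017] y [ 1.     -0.0002  0.0039] F [-0.6586 -0.0875  6.2242] w 0.0551 ff 64.4
t 23.9 p [0.5194 0.3052 0.19  ] x [0.0003 1.     0.0017] y [ 1.     -0.0003  0.0036] F [ 0.3864 -0.5743 -1.5078] w 0.0551 ff 64.1
units [-1.4467  0.1176 -0.0017]
```

```bash
python3 -m handwheel '[[[-0.07,0.01,0],0,1],[[-0.14,0.01,0],0,1],[[-0.19,0.015,0],0,1],[[-0.21,0.015,0],0,1],[[-0.21,0.015,0],0,1],[[-0.21,0.015,0],0,1],[[-0.19,0.015,0],0,1],[[-0.15,0.015,0],0,1],[[-0.077,0.008,0],0,1],[[0,0,0],0,1]]' >/dev/null; python3 -m handwheel '[[[0,0,0],0,1],[[0,0,0],0,1]]' >/dev/null; python3 where.py .537 .088 .077; python3 look.py w9 .1
```

```text
t 25.1 p [0.5357 0.0886 0.187 ] x [-0.0009  1.      0.0006] y [ 1.      0.0009 -0.0009] F [ 0.2901  0.109  -2.9135] w 0.0551 ff 64.0
units [-0.0047  0.0094  0.7331]
gold [255.5396 292.6003] [  191   233   133   110 11226] z 0.1 centre 0.5330974459648132 -0.01341535896062851 mean [ 0.532  -0.0083] r 0.06722430139780045
gold [499.6346 250.7837] [480 242  32  27 416] z 0.1 centre 0.7426281571388245 0.031513117253780365 mean [0.7458 0.0363] r 0.018869269639253616
white [260.7392 165.7774] [ 224  139   73   65 3720] ((0.5347930788993835, 0.09007781744003296), (0.06841164827346802, 0.07402992248535156), 89.76338958740234)
```

```bash
python3 -m handwheel '[[[-0.004,0.006,0.1],0,1],[[0,0,0.14],0,1],[[0,0,0.14],0,1],[[0,0,0.14],0,1],[[0,0,0.1],0,1],[[0,0,0.07],0,1],[[0,0,0.03],0,1],[[0,0,0],0,1],[[0,0,0],0,1]]' >/dev/null; python3 where.py .537 .088 .0662;  python3 - <<'E'
from h import *
a=camera("top");b=camera("scene");cv2.imwrite("pics/m9.png",np.hstack([cv2.resize(a[150:280,140:330],(480,328)),cv2.resize(b[140:270,190:320],(300,328))]))
E
```

```text
t 26.05 p [0.5377 0.0871 0.0804] x [0.0004 1.     0.0001] y [ 1.     -0.0004  0.0018] F [ 0.3385 -0.334  -1.3616] w 0.0549 ff 64.0
units [ 0.0061 -0.0049  0.0944]
```

View pics/m9.png

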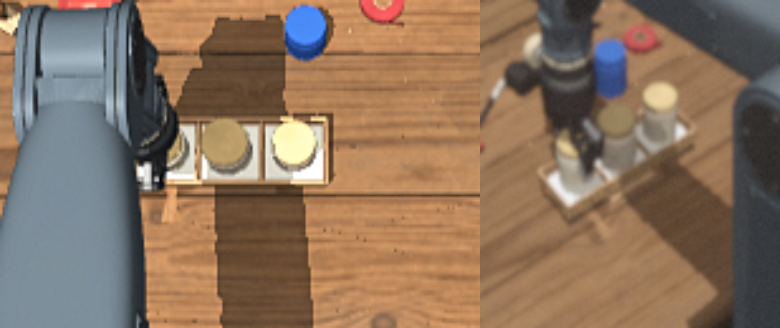

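The jar is above the left pocket and the tray is level with the other two standing. I lower it gently to just above contact.

```bash
python3 -m handwheel '[[[0.006,0,0.025],0,1],[[0,0,0.025],0,1],[[0,0,0.022],0,1],[[0,0,0.014],0,1],[[0,0,0.006],0,1],[[0,0,0],0,1],[[0,0,0],0,1],[[0,0,0],0,1]]' | grep -E "pos|wrist"; python3 -m handwheel '[[[0,0,0.003],0,1],[[0,0,0],0,1]]' | grep -E "pos|wrist"; python3 -m handwheel '[[[0,0,0],0,1]]' | grep -E "wrist"
```

```text
position: [0.5371, 0.088, 0.0658]
wrist_force: [1.2, -0.2, -2.9]
position: [0.537, 0.0879, 0.0652]
wrist_force: [-0.9, 0.0, -2.1]
wrist_force: [0.1, 0.5, -2.5]
```

Contact is expected at about 0.0647, so I go down 0.3 mm more and release.

```bash
python3 -m handwheel '[[[0,0,0.002],0,1],[[0,0,0],0,1]]' | grep -E "pos|wrist"; python3 -m handwheel '[[[0,0,0],0,0.25],[[0,0,0],0,0.12],[[0,0,0],0,0],[[0,0,0],0,0],[[0,0,0],0,0]]' >/dev/null; python3 where.py; python3 -m handwheel '[[[0,0,-0.06],0,0],[[0,0,-0.12],0,0],[[0,0,-0.15],0,0],[[0,0,-0.18],0,0],[[0,0,-0.18],0,0],[[0,0,-0.18],0,0],[[0,0,-0.12],0,0],[[0.1,0,-0.06],0,0],[[0.2,0,0],0,0],[[0.2,0,0],0,0]]' >/dev/null;  python3 -m handwheel '[[[0.2,0,0],0,0],[[0.2,0,0],0,0],[[0.2,0,0],0,0],[[0.2,0,0],0,0],[[0.1,0,0],0,0],[[0,0,0],0,0]]' >/dev/null; python3 where.py
python3 - <<'E'
from h import *
a=camera("top");b=camera("scene");cv2.imwrite("pics/m10.png",np.hstack([cv2.resize(a[130:290,120:360],(480,328)),cv2.resize(b[140:270,190:320],(300,328))]))
K,R,C=cam("top");hsv=cv2.cvtColor(a,cv2.COLOR_BGR2HSV)
g=(hsv[...,0]>18)&(hsv[...,0]<32)&(hsv[...,1]>50)&(hsv[...,2]>90)
for c,s,m in blobs(g,100):
    if 150<s[1]<260: print("gold",c,s,pix2w(K,R,C,*c,.114))
E
```

```text
position: [0.5369, 0.0879, 0.0648]
wrist_force: [0.2, 0.0, -2.1]
t 27.95 p [0.5371 0.088  0.0651] x [0.0004 1.     0.    ] y [ 1.     -0.0004  0.0004] F [0.1083 0.5826 0.0997] w 0.0853 ff 0.0
t 29.55 p [0.5362 0.3001 0.2215] x [-0.0029  1.     -0.0003] y [ 1.      0.0029 -0.0014] F [-0.0167 -0.9974 -0.2016] w 0.0858 ff 0.0
gold [227.3767 205.2267] [210 197  28  19 300] [0.5402 0.011  0.114 ]
gold [255.8439 205.6667] [248 197  17  18 237] [ 0.5386 -0.0758  0.114 ]
gold [202.9513 207.1062] [195 198  18  19 226] [0.5347 0.0853 0.114 ]
gold [368.1373 222.1275] [352 217  34   9 102] [ 0.487  -0.4149  0.114 ]
```

View pics/m10.png

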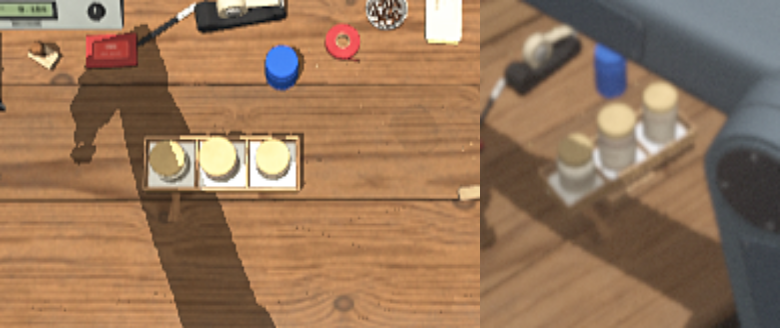

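The final picture shows all three jars upright, one per pocket, in a level tray that is still in place. The bystanders and the blue jar are untouched, and the arm is clear.

```bash
python3 -c "from bench import *; print(sign_off())"
```

```text
the job is handed in; nothing more can be done
None
```

I loaded the three jars in the order middle, right, left, and all stand upright, one per pocket. The last picture shows the tray level and in place; I handed the job in at about 30 s of the 64 s allowed.

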